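# Click the extension tube onto the leaning lamp stand

### The job

Take the square extension tube off its parking peg and slide it down over the leaning stub of the lamp stand, with its flared lip and hole on the button's side, so that the lip presses the spring button in, and push it fully home against the collar until the button pops out through the hole. Let go and leave it there; do not drop the tube or disturb the glassware and other things on the bench.

Things in the scene. Friction and masses are not known exactly. Their poses are not given: they have to be found in the camera images.
- tube: Loose plain aluminium square tube, 33 x 33 mm outside, 26 x 26 mm bore, about 0.2 kg, 148 mm long, parked upright on the peg. Origin: centre of its open mouth; z runs from the mouth to the tang at the other end. The bore is 98 mm deep (z 0 to 98), closed by a black cap 34 mm square (z 98 to 106). Hole and lip are on its +y side only; walls 3.5 mm.
- tube_grip (a point): On the tube's axis, 128 mm above the mouth, in the flat aluminium tang with an eye, which is there to be gripped: 12 mm thick in the tube's y, 30 mm wide in its x, z 106 to 148 mm in the tube frame.
- tube_hole (a point): Centre, on the outer face, of the round 15 mm hole in the tube's +y wall: tube frame (0, 16.5, 45) mm.
- tube_lip (a point): Lower edge of the flared lip under the hole: tube frame (0, 23.5, 0) mm. The lip is 26 mm wide, z 0 to 12 mm, and slants outward by 40 degrees: its inner face goes from y 13 mm (at z 12) to y 23.5 mm (at z 0), its outer edge reaches y 25 mm.
- stub: Fixed smooth square steel stub, 24 x 24 mm, of the lamp stand, leaning 25 degrees from vertical toward the robot, give or take 0.35 rad of yaw; the tube has 1 mm play on each side. Origin: centre of the upper face of the collar (40 mm square, 8 mm thick), 51 mm above the bench. z runs up along the stub, y is level, out of the face with the button. With the tube home, its frame coincides with this one.
- stub_end (a point): Free end of the stub, 86 mm up from the collar along its z; the last 11 mm are black plastic and taper from 24 to 13 mm square.
- stand: Fixed foot plate of the lamp stand, grey, 120 x 100 x 10 mm. Origin: on the bench below the foot of the stub; x points away from the lean, y is the stub's y; the plate runs from x -85 to +35 mm.
- button_tip (a point): Top of the spring button's dome: stub frame (0, 20, 45) mm when out; it moves in with the button.
- button (a joint): Spring button in the stub's +y face, a round steel pin 12 mm across with a domed end, 8 mm proud of the face when out. 0 = out, 0.008 m = flush; 2.7 N starts it, about 6 N at flush. The tube's lip rides over it and presses it in with some 8 N of push along the stub; a tube turned otherwise stops against it.
- park: Fixed parking peg: a grey round foot 90 mm across and 10 mm thick with an upright white round pin, 20 mm across, top at 62 mm above the bench. Origin: centre of the underside. The tube stands over the pin, its mouth on the foot (10 mm above the bench), its hole facing left (+y of the bench) give or take 1.1 rad.
- small_dish: Small beige dish, 49 mm across, 21 mm high; a loose bystander to leave alone. Origin: centre of its underside.
- petri_dish: Clear petri dish, 108 mm across, 18 mm high; a loose bystander to leave alone. Origin: centre of its underside.
- shallow_dish: Clear shallow dish, 74 mm across, 12 mm high; a loose bystander to leave alone. Origin: centre of its underside.
- round_flask: Round glass flask, 55 mm across, 71 mm high; a loose bystander to leave alone. Origin: centre of its underside.
- stir_beaker: Clear beaker, 82 mm across, 97 mm high; a loose bystander to leave alone. Origin: centre of its underside.
- vial_crate: Clear crate of small vials, 81 x 127 x 59 mm; a loose bystander to leave alone. Origin: centre of its underside.
- forceps: Metal forceps, 9 x 118 x 9 mm, lying along their y; a loose bystander to leave alone. Origin: centre of its underside.
Mind the look-alikes: they are no part of the job. Leave any green or turquoise look-alike of the park alone.

How it is judged:
On the way, in this order (a step that is already met when the one before it is completed fails the run):
1. the tube is lifted clear of its parking peg (z of tube in the frame of park above 0.065 m and angle between tube's own z axis and vertical below 1 rad), for 0.1 s.
2. the tube, on the stub, holds the spring button pressed in (value of joint button above 0.0045 m and z of tube in the frame of stub between 0.008 and 0.055 m and angle between the z axis of tube and the z axis of stub, either way round below 0.12 rad and contact force between tube and button above 0.5 N), for 0.04 s.
3. the tube is home on the collar and the button has popped out through its hole (distance between tube and stub below 0.006 m and angle between the z axis of tube and the z axis of stub, either way round below 0.08 rad and value of joint button below 0.002 m and distance between tube_hole and button_tip below 0.01 m), for 0.2 s.
At the end, for the whole second after the job is handed in: The tube sits at rest on the stub, its mouth within 6 mm of the collar's centre, its axis within 0.08 rad of the stub's, and the button has sprung out through the hole (joint under 2 mm, dome top within 10 mm of the hole's centre) (all of step 3 and linear speed of tube below 0.01 m/s and angular speed of tube below 0.1 rad/s); the robot touches nothing.
It fails at once if the tube is dropped or laid over (angle between tube's own z axis and vertical above 1.2 rad).
It fails at once if a bystander (dish, flask, beaker, vial crate or forceps) is pushed more than 20 mm (distance of any of small_dish, petri_dish, shallow_dish, round_flask, stir_beaker, vial_crate, forceps from where it was at the start of the episode above 0.02 m).
It fails at once if a flask, beaker, crate or dish is knocked over (angle between any of small_dish, petri_dish, shallow_dish, round_flask, stir_beaker, vial_crate's own z axis and vertical above 0.5 rad).
It also fails if it takes over 45 s, if anything falls off the work surface, if the arm or the gripper's body presses on something with over 40 N, if the wrist force passes 120 N, or if a joint passes its speed limit or range.

### The arm

A 6-joint arm with a two-finger parallel gripper is mounted at the origin on a cart in front of the work surface, level with it; the furniture and walls round the work are solid. World frame = base frame: x ahead of the robot, y to its left, z up, the work surface at z = 0. Lengths are in m, angles in rad, forces in N, time in s.
With the tool pointing down it reaches from about 0.25 to 0.725 m from the base axis. Payload 4 kg.
Tool frame: the origin (TCP) lies midway between the tips of the shut fingers; the grasp point (between the pads) lies 19 mm behind it; y points along the fingers, z is the direction in which the jaws open and shut, and the axes are right-handed (so a half turn about y gives the same grasp; the last joint's range is limited). The gripper opens to 85 mm and grips with 20 to 120 N. Pads are 22 mm wide; open, the fingers measure 114 mm over their backs; the gripper's body (76 mm by 85 mm) begins 54 mm behind the grasp point. The pads swing forward as they close: fully open they stand 13 mm farther back than shut.
Start: joints at [1.186, 0.241, 0.005, 1.335, 0, 1.571], TCP at [0.188, 0.463, 0.231] pointing down, gripper open.
Joint ranges: [-2.72, 2.72], [-1.05, 1.87], [-1.09, 1.28], [-1.99, 2.15], [-1.42, 1.44], [-3.14, 3.14]. Speed limits (rad/s): [2.79, 2.79, 3.14, 3.14, 3.14, 3.14].

### API

Orientations are given as a unit quaternion [x, y, z, w].
In Python, from workcell import bot gives the robot as it stands. The module is installed in compiled form; this text tells all that it offers.
- The arm moves only by the shell command python3 -m handwheel 'ROWS' [OPENING]. ROWS is JSON, a list of rows, each a list of 6 numbers: the shift along the tool's x, y, z in units of 25 mm (1.0 is 25 mm), then the turn, a rotation vector about the tool's x, y, z in units of 10 degrees (1.0 is 10 degrees). A call has exactly 5 rows; each row is the pose to reach, as a shift and turn from the pose commanded when the call began, along the tool's axes at that moment; what a row does not reach only later rows make up. A row lasts 1/8 s, in which the tool goes at most 62.5 mm and 10.7 degrees, less where a joint would pass 70% of its speed; a pose out of reach is approached as far as the arm can. A call with a gripper value outside its range is refused whole. OPENING is the gripper command: -1 is shut, 1 is fully open, values between are in proportion, set as the call begins (- or left out, the last holds). The fingers move at their own pace and stop on an object; the grip force is fixed at half the most. Time passes only in rows, so rows that repeat a pose let the fingers close, or fill a call up. It gives the time, the measured TCP pose, the force and the opening at its end, in the units of the state.
- bot.get_obs(): the state, without advancing time (a new reading comes with each control period).
- bot.camera(name): name is "side" or "top"; returns a dict with "color" (480x640x3 uint8, red, green, blue), "fx", "fy", "cx", "cy" (pixels), "rvec" (rotation vector, rad) and "tvec" (3), from world to camera coordinates, as OpenCV has them. Camera axes: x right, y down, z forward; pixel columns grow to the right and rows downward; lengths in m; the calibration is good to about 2 mm. A picture is of the moment at which its call begins. There is no depth.
- bot.job_done(): hands the job in, once; it reports no verdict.
The state is a dict: "clock": time; "joint_pos": joint angles; "joint_vel": joint speeds; "tau": joint torques, N m; "eef_pos": TCP position; "tool_rot": TCP orientation; "ft_force": force on the tool from outside, world axes, zero at the start; "ft_torque": the same for the moment, N m; "grip_width": finger opening in m.
Only numpy, scipy, OpenCV 4.12 (cv2) and the standard library are available. Lean on these libraries where they do the work, as an engineer would, in place of code of your own. Each camera call takes 0.05 s, during which the arm holds its last target.

## Working session

There is one attempt and no reset: what is moved stays moved. The work goes in short steps, Python scripts to look and compute and a shell command to move; the robot and the scene stay as the last step left them, time stands still between calls to the robot, and variables do not carry over. Pictures are saved under pics/ and viewed, and the job is handed in when it is done.

```bash
mkdir -p pics; cat > h.py <<'E'
import numpy as np,cv2
from scipy.spatial.transform import Rotation as R
from workcell import bot
def snap(n,tag):
    c=bot.camera(n); cv2.imwrite(f'pics/{tag}.png',cv2.cvtColor(c['color'],cv2.COLOR_RGB2BGR)); 
    np.savez(f'{tag}.npz',**c); return c
def load(tag): return dict(np.load(f'{tag}.npz'))
def ray(c,u,v):
    Rm=R.from_rotvec(np.ravel(c['rvec'])).as_matrix(); t=np.ravel(c['tvec'])
    d=Rm.T@np.array([(u-c['cx'])/c['fx'],(v-c['cy'])/c['fy'],1]); return -Rm.T@t,d/np.linalg.norm(d)
def onz(c,u,v,z):
    o,d=ray(c,u,v); return o+d*(z-o[2])/d[2]
def tri(c1,p1,c2,p2):
    o1,d1=ray(c1,*p1);o2,d2=ray(c2,*p2)
    s=np.linalg.lstsq(np.c_[d1,-d2],o2-o1,rcond=None)[0]
    a,b=o1+s[0]*d1,o2+s[1]*d2; return (a+b)/2,np.linalg.norm(a-b)
def proj(c,P):
    K=np.array([[c['fx'],0,c['cx']],[0,c['fy'],c['cy']],[0,0,1.]])
    return cv2.projectPoints(np.array(P,float).reshape(-1,3),np.ravel(c['rvec']),np.ravel(c['tvec']),K,None)[0][:,0]
def crop(tag,x0,y0,x1,y1,out,f=4):
    im=cv2.imread(f'pics/{tag}.png')[y0:y1,x0:x1]; cv2.imwrite(f'pics/{out}.png',cv2.resize(im,None,fx=f,fy=f,interpolation=cv2.INTER_CUBIC))
E
python3 - <<'E'
from h import *
np.set_printoptions(precision=4,suppress=True)
for n in('side','top'):
    c=snap(n,n+'0'); print(n,c['fx'],c['cx'],c['cy'],ray(c,320,240))
print(bot.get_obs())
E
```

```text
side 510.58582672198577 319.83257911817986 239.4013406926111 (array([0.1156, 0.8695, 0.7564]), array([ 0.316 , -0.7604, -0.5675]))
top 580.4270660139646 317.865786636042 239.9844361892938 (array([0.4024, 0.0118, 1.378 ]), array([ 0.0645, -0.0172, -0.9978]))
{'clock': 0.1, 'joint_pos': array([ 1.186 ,  0.2413,  0.0039,  1.3352, -0.    ,  1.5708]), 'joint_vel': array([-0.0009, -0.0017,  0.0017, -0.0003, -0.0014,  0.0016]), 'tau': array([  0.0001, -37.3137,  25.3011,   0.0109,   0.    ,  -0.    ]), 'eef_pos': array([0.1875, 0.4629, 0.2305]), 'tool_rot': array([ 0.6947, -0.1353,  0.1351, -0.6934]), 'ft_force': array([-0.4701, -1.0072, -0.1201]), 'ft_torque': array([-0.0381,  0.0512,  0.0177]), 'grip_width': 0.08558958476946577}
```

View pics/side0.png

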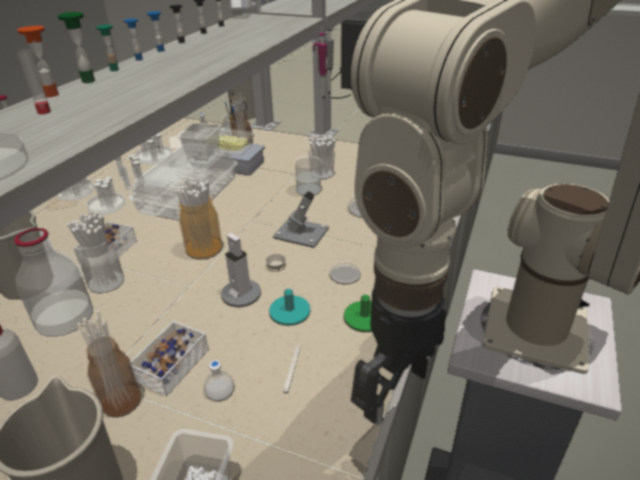

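View pics/top0.png

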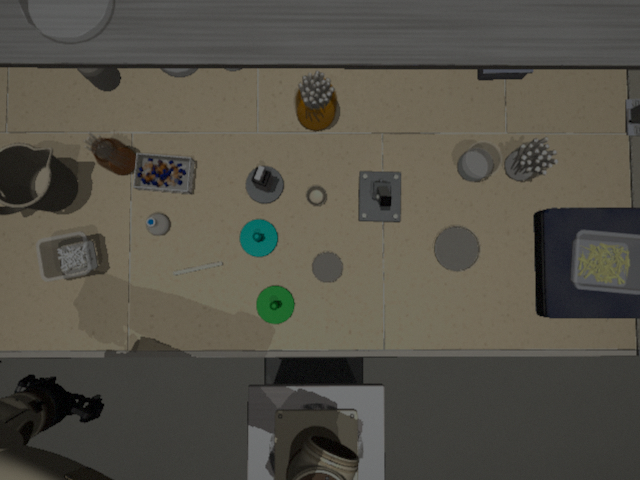

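The tube stands on the grey foot: top (264,180), side (238,270). The green (275,304) and turquoise (258,237) pegs are the look-alikes, and both are empty. The lamp stand is at top (381,196) and side (302,225). I'll enlarge both to confirm.

```bash
python3 - <<'E'
from h import *
a=[]
for t,b in(('side0',(205,220,285,320)),('top0',(225,150,305,210)),('side0',(260,175,340,255)),('top0',(340,160,420,230))):
    im=cv2.imread(f'pics/{t}.png')[b[1]:b[3],b[0]:b[2]]
    a.append(cv2.copyMakeBorder(cv2.resize(im,None,fx=5,fy=5,interpolation=cv2.INTER_CUBIC)[:400*1],0,max(0,400-im.shape[0]*5),0,0,0)[:300*2])
im=np.hstack(a[:2]);cv2.imwrite('pics/ztube.png',cv2.convertScaleAbs(im,alpha=1.4))
im=np.hstack(a[2:]);cv2.imwrite('pics/zstub.png',cv2.convertScaleAbs(im,alpha=1.8))
E
```

```text
(no output)
```

View pics/ztube.png

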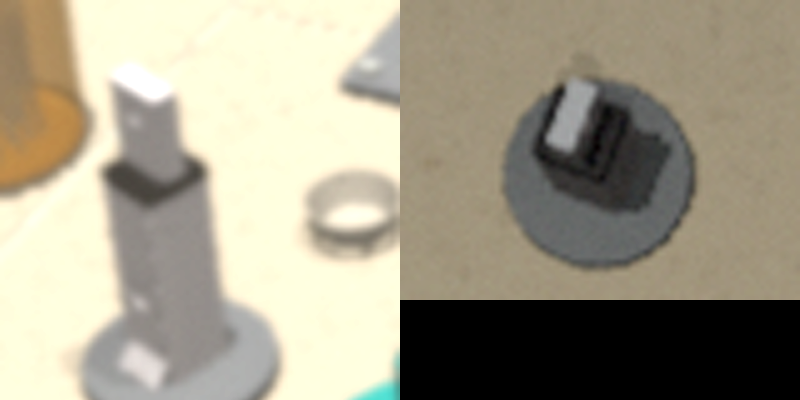

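View pics/zstub.png

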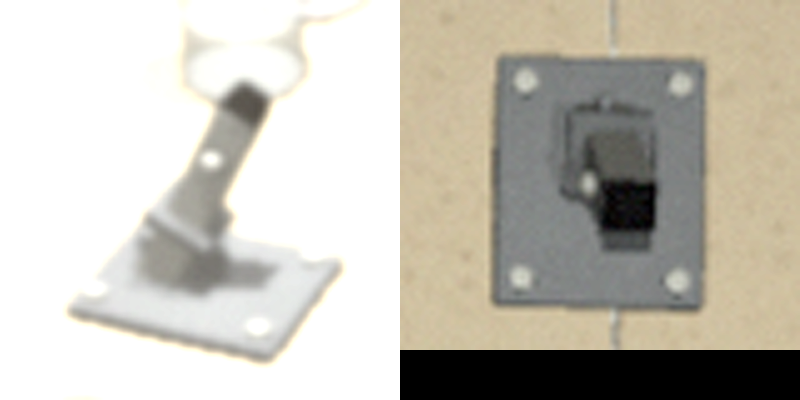

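```bash
python3 - <<'E'
from h import *
np.set_printoptions(precision=4,suppress=True)
c=load('top0');s=load('side0');im=c['color'].astype(int)
g=im.sum(2)/3
# tang top
m=np.zeros(g.shape,np.uint8); m[162:184,248:272]=(g[162:184,248:272]>115)
sat=im.max(2)-im.min(2); m[sat>18]=0
n,l,st,ce=cv2.connectedComponentsWithStats(m); k=1+np.argmax(st[1:,4]); print('tang px',st[k],ce[k])
P=np.array([onz(c,u,v,.158) for v,u in np.argwhere(l==k)])[:,:2]
ctr=P.mean(0); w,V=np.linalg.eigh(np.cov(P.T)); print('tang ctr',ctr,'sd*sqrt12',np.sqrt(12*w),'long axis',V[:,1], np.degrees(np.arctan2(V[1,1],V[0,1])))
r=cv2.minAreaRect((P*1000).astype(np.float32));print(r)
# foot circle: grey low-sat region
m=((sat<16)&(g>40)).astype(np.uint8); mm=np.zeros_like(m); mm[155:212,240:295]=m[155:212,240:295]
mm[l==k]=0
cn=max(cv2.findContours(mm,cv2.RETR_EXTERNAL,cv2.CHAIN_APPROX_NONE)[0],key=cv2.contourArea)
hl=cv2.convexHull(cn); 
Q=np.array([onz(c,u,v,.01) for u,v in cn[:,0]])[:,:2]*1000
print('foot',[x/1 for x in cv2.minEnclosingCircle(Q.astype(np.float32))])
# edge fit of foot lower part
A=np.c_[2*Q,np.ones(len(Q))]
for it in range(5):
    sol=np.linalg.lstsq(A,(Q**2).sum(1),rcond=None)[0]; rr=np.hypot(*(Q-sol[:2]).T); R0=np.sqrt(sol[2]+sol[0]**2+sol[1]**2)
    k2=abs(rr-R0)<4; Q=Q[k2];A=A[k2]
print(sol[:2],R0,len(Q))
# stand plate
mm=np.zeros_like(m); mm[160:232,345:415]=((sat<16))[160:232,345:415]
cn=max(cv2.findContours(mm,cv2.RETR_EXTERNAL,cv2.CHAIN_APPROX_NONE)[0],key=cv2.contourArea)
Q=np.array([onz(c,u,v,.01) for u,v in cn[:,0]])[:,:2]*1000
print('plate',cv2.minAreaRect(Q.astype(np.float32)))
sc=[(525,80),(680,83),(521,277),(678,280)]
S=np.array([onz(c,340+(u-400)/5-.4,160+v/5-.4,.01)[:2] for u,v in sc]);print(S, S.mean(0))
for a,b in((2,0),(3,1)): print(np.degrees(np.arctan2(*(S[b]-S[a])[::-1])))
for a,b in((1,0),(3,2)): print(np.degrees(np.arctan2(*(S[b]-S[a])[::-1]))-90)
E
```

```text
tang px [256 173   4   6  14] [257.7143 175.4286]
tang ctr [0.6185 0.1225] sd*sqrt12 [0.0077 0.0116] long axis [-0.9846  0.1747] 169.9364530163012
((618.3372192382812, 122.9312515258789), (10.701942443847656, 6.347673416137695), 0.2863824665546417)Traceback (most recent call last):
  File "<stdin>", line 18, in <module>
TypeError: unsupported operand type(s) for /: 'tuple' and 'int'
```

```bash
python3 - <<'E'
from h import *
np.set_printoptions(precision=4,suppress=True,linewidth=200)
c=load('top0');im=c['color'].astype(int)
print(im[162:186,250:272].sum(2)//3)
print((im.max(2)-im.min(2))[162:186:2,250:272])
print(im[155:215:3,375],)
E
```

```text
[[101 102 102 101 101 100 102 104 103  96  89  90  89  89  94 100 104 100 100 103 102 103]
 [102 102 102 101 102 103 102  97  97  93  91  90  89  90  90  96 101 103 103 102 100 104]
 [100 102 101 102 101 103  96  91  90  91  90  90  88  89  91  97 100 102 101 101 103 102]
 [102 102 103 100 102 103  93  90  92 100  96  86  77  76  77  86  91  92  96 102 103 102]
 [101 102 102 102 103 103  84  76  95 108 110  99  89  74  63  67  73  73  81  87  90  92]
 [102 102 100 101 101  88  56  43  95 114 116 116 111 102  75  58  64  65  65  71  73  75]
 [102 100 100  90  91  63  26  31  96 115 115 115 114 109  72  54  59  61  61  67  68  68]
 [102 102  90  72  66  45  27  59 102 114 115 115 114  93  55  48  58  60  61  61  61  64]
 [103  96  77  67  58  37  32  89 111 114 114 116 109  74  38  36  40  46  52  57  62  65]
 [ 96  82  71  68  51  27  60 101 115 116 116 116  93  54  32  25  14  24  33  43  48  64]
 [ 81  73  68  59  36  22  86 113 114 115 116 115  79  41  34  19   7  18  22  23  35  56]
 [ 69  68  70  52  28  31  95 115 116 115 115 109  74  40  34  16  10  15  26  22  25  52]
 [ 67  6
[... 1514 characters left out ...]
0  2  2  2  2  2  2  1  3  2  1  2  3  1  2  6  1  1]
 [ 1  1  2  0  2  2  1  2  3  2  1  2  4  2  2  2  2  2  3  3  3  2]
 [ 2  1  2  1  0  2  2  3  1  2  1  3  1  3  3  3  3  3  3  3  2  3]
 [ 2  2  0  2  2  3  2  2  1  2  3  3  3  1  4  3  5  2  4  3  1  3]
 [ 3  2  2  2  4  0  2  4  4  1  2  3  4  4  2  2  3  2  2  3  1  1]
 [ 1  3  3  1  4  1  2  2  1  3  1  1  0  2  2  3  1  1  3  3  2  1]]
[[113 106  89]
 [114 105  87]
 [113 106  88]
 [113 106  89]
 [115 105  89]
 [117 108  91]
 [ 71  73  72]
 [ 73  72  73]
 [ 72  74  73]
 [ 50  54  51]
 [ 62  64  63]
 [ 64  65  65]
 [ 56  58  57]
 [ 49  52  51]
 [ 55  58  54]
 [ 59  61  61]
 [ 73  74  75]
 [ 74  75  74]
 [ 73  74  74]
 [ 72  74  74]]
```

```bash
cat > m1.py <<'E'
from h import *
np.set_printoptions(precision=4,suppress=True)
c=load('top0');s=load('side0')
def up(im,x0,y0,x1,y1,f=8):
    return cv2.resize(im[y0:y1,x0:x1],None,fx=f,fy=f,interpolation=cv2.INTER_CUBIC).astype(int)
def unp(q,x0,y0,f=8): return (q+.5)/f-.5+np.array([x0,y0])
U=up(c['color'],240,155,295,212); g=U.sum(2)/3; sat=U.max(2)-U.min(2)
m=((g>82)&(sat<14)).astype(np.uint8)
n,l,st,ce=cv2.connectedComponentsWithStats(cv2.morphologyEx(m,cv2.MORPH_OPEN,np.ones((9,9)))); k=1+np.argmax(st[1:,4])
q=unp(np.argwhere(l==k)[:,::-1],240,155)
P=np.array([onz(c,u,v,.158) for u,v in q])[:,:2]*1000
w,V=np.linalg.eigh(np.cov(P.T));print('tang mean',P.mean(0),'px',q.mean(0),np.sqrt(12*w),'ang',np.degrees(np.arctan2(V[1,1],V[0,1])));print(cv2.minAreaRect(P.astype(np.float32)))
def circ(Q):
    for it in range(8):
        A=np.c_[2*Q,np.ones(len(Q))]
        sol=np.linalg.lstsq(A,(Q**2).sum(1),rcond=None)[0]; rr=np.hypot(*(Q-sol[:2]).T); R0=np.sqrt(sol[2]+sol[0]**2+sol[1]**2)
        Q=Q[abs(rr-R0)<max(1.5,8-2*it)]
    return sol[:2],R0,len(Q)
m=((sat<13)).astype(np.uint8)
cn=max(cv2.findContours(m,cv2.RETR_EXTERNAL,cv2.CHAIN_APPROX_NONE)[0],key=cv2.contourArea)[:,0]
Q=np.array([onz(c,u,v,.01) for u,v in unp(cn,240,155)])[:,:2]*1000
print('foot',circ(Q))
U=up(c['color'],350,165,412,228); sat=U.max(2)-U.min(2)
cn=max(cv2.findContours((sat<13).astype(np.uint8),cv2.RETR_EXTERNAL,cv2.CHAIN_APPROX_NONE)[0],key=cv2.contourArea)[:,0]
Q=np.array([onz(c,u,v,.01) for u,v in unp(cn,350,165)])[:,:2]*1000
r=cv2.minAreaRect(Q.astype(np.float32));print('plate',r)
E
python3 m1.py
```

```text
tang mean [625.1693 119.9656] px [258.9171 172.3089] [11.7827 30.4915] ang 159.25410623831812
((625.1951293945312, 119.99111938476562), (13.177153587341309, 31.257720947265625), 70.60823059082031)
foot (array([623.4737, 120.2696]), np.float64(44.85943894281866), 854)
plate ((591.1426391601562, -153.15252685546875), (100.69682312011719, 140.89036560058594), 88.9906997680664)
```

```bash
cat > m2.py <<'E'
from h import *
from m1 import up,unp
c=load('top0');s=load('side0')
U=up(c['color'],350,165,412,228); sat=U.max(2)-U.min(2)
m=cv2.morphologyEx((sat<13).astype(np.uint8),cv2.MORPH_OPEN,np.ones((41,41)))
cn=max(cv2.findContours(m,cv2.RETR_EXTERNAL,cv2.CHAIN_APPROX_NONE)[0],key=cv2.contourArea)[:,0]
Q=np.array([onz(c,u,v,.01) for u,v in unp(cn,350,165)])[:,:2]*1000
print('plate',cv2.minAreaRect(Q.astype(np.float32)))
g=U.sum(2)/3
n,l,st,ce=cv2.connectedComponentsWithStats(((g>88)&(sat<13)&(m>0)).astype(np.uint8))
S=[]
for i in range(1,n):
    if st[i,4]>150: p=unp(ce[i],350,165); S.append(onz(c,*p,.012)[:2]*1000); print(st[i,4],p,S[-1])
# black cap in both
n,l,st,ce=cv2.connectedComponentsWithStats((g<25).astype(np.uint8));i=1+np.argmax(st[1:,4]);p1=unp(ce[i],350,165);print('black top',p1,st[i]);print(unp(st[i,:2],350,165),st[i,2:4]/8)
V=up(s['color'],260,175,340,255);g2=V.sum(2)/3
n,l,st,ce=cv2.connectedComponentsWithStats((g2<45).astype(np.uint8));i=1+np.argmax(st[1:,4]);p2=unp(ce[i],260,175);print('black side',p2,st[i])
print('tri',tri(c,p1,s,p2))
for t,u_,o in(('top',U,'a'),('side',V,'b')): cv2.imwrite(f'pics/zz{t}.png',cv2.convertScaleAbs(u_[...,::-1].clip(0,255).astype(np.uint8),alpha=2 if t=='top' else 1.2)[:600])
E
python3 m2.py
```

```text
tang mean [625.1693 119.9656] px [258.9171 172.3089] [11.7827 30.4915] ang 159.25410623831812
((625.1951293945312, 119.99111938476562), (13.177153587341309, 31.257720947265625), 70.60823059082031)
foot (array([623.4737, 120.2696]), np.float64(44.85943894281866), 854)
plate ((591.1426391601562, -153.15252685546875), (100.69682312011719, 140.89036560058594), 88.9906997680664)
plate ((595.2676391601562, -153.22805786132812), (100.13490295410156, 120.27818298339844), 89.00373840332031)
1009 [364.7128 175.613 ] [ 644.117 -118.414]
945 [395.713  176.3788] [ 642.3396 -192.2644]
210 [377.2333 196.2494] [ 594.7045 -147.8327]
1025 [363.729  214.9276] [ 550.1577 -115.4469]
1032 [395.1398 215.6999] [ 548.3127 -189.943 ]
black top [385.0243 200.8237] [ 237  249   92   82 6643]
[379.1875 195.6875] [11.5  10.25]
black side [310.6852 196.287 ] [407 165   5  18  54]
tri (array([ 0.5667, -0.1532,  0.1203]), np.float64(0.0057921612589790766))
```

View pics/zztop.png

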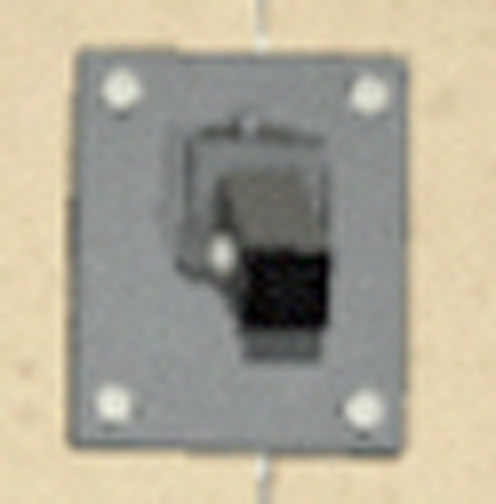

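View pics/zzside.png

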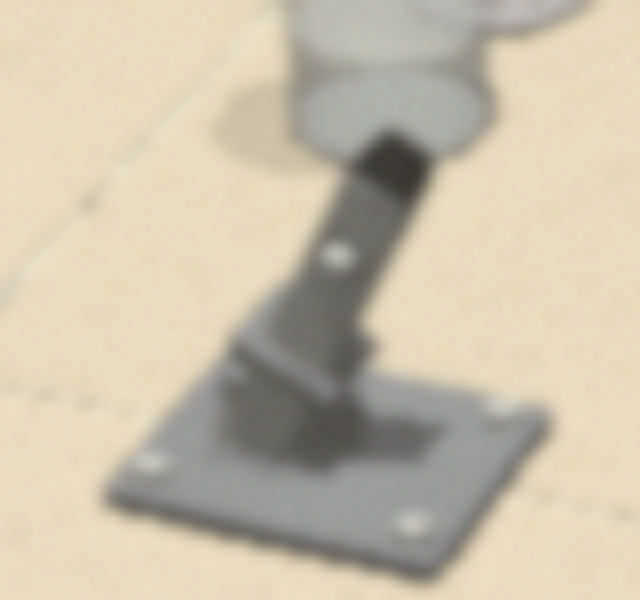

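```bash
cat > m3.py <<'E'
from h import *
np.set_printoptions(precision=4,suppress=True)
c=load('top0');s=load('side0')
yaw=np.radians(-1.4); a=np.radians(25)
X=np.array([np.cos(yaw),np.sin(yaw),0]);Y=np.array([-X[1],X[0],0]);Z=-np.sin(a)*X+np.array([0,0,np.cos(a)]);XX=np.cross(Y,Z)
M=np.c_[XX,Y,Z]
if __name__=='__main__':
    def tp(u,v): return (u+.5)/8-.5+350,(v+.5)/8-.5+165
    def sp(u,v): return (u+.5)/8-.5+260,(v+.5)/8-.5+175
    for nm,q,loc in(('colL',(185,137),(20,20,0)),('colR',(326,140),(20,-20,0)),('capL',(243,249),(12,12,75)),('capR',(328,250),(12,-12,75)),('but',(221,254),(0,20,45)),('tipR',(322,326),(-6.5,-6.5,86)),('tipL',(248,326),(-6.5,6.5,86))):
        off=M@np.array(loc)/1000; z=.051+off[2]; print(nm,onz(c,*tp(*q),z)-off)
    p,e=tri(c,tp(221,254),s,sp(338,255));print('but tri',p,e,p-M@np.array([0,.02,.045]))
    for q,loc in(((338,255),(0,20,45)),((235,345),(20,20,0)),((325,395),(-20,20,0)),((408,203),(-12,12,75)),((352,172),(12,12,75))):
        off=M@np.array(loc)/1000; print('side',onz(s,*sp(*q),.051+off[2])-off)
E
python3 m3.py
python3 - <<'E'
from h import *
T=np.array([.6245,.120,.010]); th=np.radians(69.25); y=np.array([np.cos(th),np.sin(th),0]);
s=load('side0');c=load('top0')
for cc in(s,c): print(proj(cc,[T+y*.0235,T+y*.0165+[0,0,.045],T+[0,0,.148],T]))
E
```

```text
colL [ 0.6031 -0.1517  0.051 ]
colR [ 0.6032 -0.1522  0.051 ]
capL [ 0.6007 -0.1532  0.051 ]
capR [ 0.601  -0.1524  0.051 ]
but [ 0.6019 -0.1589  0.051 ]
tipR [ 0.6012 -0.1562  0.051 ]
tipL [ 0.6009 -0.1491  0.051 ]
but tri [ 0.5825 -0.1381  0.0957] 0.0005635436220364951 [ 0.601  -0.1585  0.0549]
side [ 0.6035 -0.1645  0.051 ]
side [ 0.5977 -0.1497  0.051 ]
side [ 0.606  -0.1573  0.051 ]
side [ 0.6038 -0.1601  0.051 ]
side [ 0.5988 -0.1552  0.051 ]
[[232.25496368 295.8230401 ]
 [232.40958583 278.61675937]
 [232.96443007 236.55935278]
 [240.369937   290.70739329]]
[[255.13064976 180.38092176]
 [256.12912152 178.18109341]
 [258.89994284 172.61984389]
 [264.38107641 183.86411565]]
```

```bash
cat > go.py <<'E'
from h import *
from m3 import M
np.set_printoptions(precision=3,suppress=True)
def frame(zdir,ydir):  # tube frame
    z=np.array(zdir)/np.linalg.norm(zdir); y=np.array(ydir)-np.dot(ydir,z)*z; y/=np.linalg.norm(y); return np.c_[np.cross(y,z),y,z]
def tool_for(Mt,sgn):   # tool y=-tube z, tool z = sgn*tube y
    y=-Mt[:,2]; z=sgn*Mt[:,1]; return np.c_[np.cross(y,z),y,z]
def rel(tcp,Rt,o=None):
    o=o or bot.get_obs(); R0=R.from_quat(o['tool_rot']).as_matrix()
    sh=R0.T@(np.array(tcp)-o['eef_pos'])/.025; rv=np.degrees(R.from_matrix(R0.T@Rt).as_rotvec())/10
    return np.r_[sh,rv]
E
python3 - <<'E'
from go import *
o=bot.get_obs();print(R.from_quat(o['tool_rot']).as_matrix())
th=np.radians(69.25);Mt=frame([0,0,1],[np.cos(th),np.sin(th),0])
for s in(1,-1): print(s,rel([.6245,.120,.235],tool_for(Mt,s)),'stub',R.from_matrix(tool_for(Mt,s).T@tool_for(M,s)).as_rotvec(True))
E
```

```text
[[ 0.927 -0.001  0.375]
 [-0.375 -0.002  0.927]
 [ 0.    -1.    -0.002]]
1 [21.351 -0.167 -6.153  0.01  -0.13  -0.   ] stub [  4.221 -19.041 -24.76 ]
-1 [21.351 -0.167 -6.153  0.    17.87   0.016] stub [ -4.221 -19.041  24.76 ]
```

```bash
python3 -m handwheel '[[2.3,0,-0.7,0,0,0],[4.6,0,-1.4,0,0,0],[6.9,0,-2.1,0,0,0],[9.2,0,-2.7,0,-0.1,0],[11.5,0,-3.3,0,-0.13,0]]' 1
python3 - <<'E'
from go import *
th=np.radians(69.25);Mt=frame([0,0,1],[np.cos(th),np.sin(th),0])
print(rel([.6245,.120,.235],tool_for(Mt,1)),bot.get_obs()['joint_pos'])
E
```

```text
clock: 0.72
eef_pos: [0.4243, 0.2776, 0.231]
tool_rot: [0.696, -0.127, 0.127, -0.696]
ft_force: [0.5, 1.0, -0.2]
grip_width: 0.0855
[ 9.72  -0.163 -3.062  0.001  0.002 -0.002] [0.579 0.255 0.023 1.339 0.    0.941]
```

```bash
python3 -m handwheel '[[2.3,0,-0.7,0,0,0],[4.6,0,-1.4,0,0,0],[6.9,-0.1,-2.1,0,0,0],[9.0,-0.16,-2.8,0,0,0],[9.72,-0.16,-3.06,0,0,0]]' 1
python3 - <<'E'
from go import *
th=np.radians(69.25);Mt=frame([0,0,1],[np.cos(th),np.sin(th),0])
print(rel([.6245,.120,.122],tool_for(Mt,1)),bot.get_obs()['joint_pos'])
snap('top','top1');snap('side','side1')
a=cv2.imread('pics/top1.png')[130:250,200:330];b=cv2.imread('pics/side1.png')[160:300,180:300]
cv2.imwrite('pics/v1.png',np.hstack([cv2.resize(a,(400,400)),cv2.resize(b,(400,400))]))
E
```

```text
clock: 1.35
eef_pos: [0.6252, 0.1186, 0.2339]
tool_rot: [0.696, -0.129, 0.128, -0.695]
ft_force: [-0.9, 0.3, -0.6]
grip_width: 0.0852
[-0.042  4.475  0.049  0.006 -0.021 -0.005] [ 0.188  0.523  0.428  1.477 -0.     0.553]
```

View pics/v1.png

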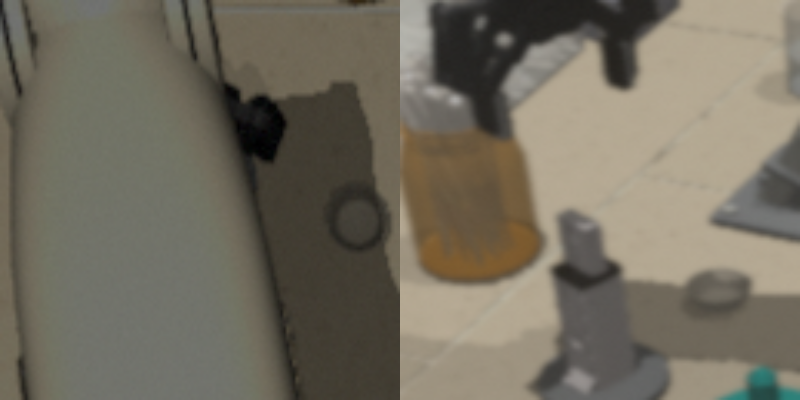

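The side view shows the open fingers straddling the tang line, with the fingertips near crop (497,130) and (625,80) and the tang top near (578,215). The arm hides the tube in the top view. I'll descend.

```bash
python3 -m handwheel '[[0,1,0,0,0,0],[-0.04,2,0.05,0,0,0],[-0.04,3,0.05,0,0,0],[-0.04,4,0.05,0,0,0],[-0.04,4.5,0.05,0,0,0]]' 1
python3 - <<'E'
from go import *
th=np.radians(69.25);Mt=frame([0,0,1],[np.cos(th),np.sin(th),0])
print(rel([.6245,.120,.122],tool_for(Mt,1)))
snap('side','side2')
crop('side2',190,200,290,310,'v2',5)
E
```

```text
clock: 2.08
eef_pos: [0.6208, 0.1238, 0.1211]
tool_rot: [0.696, -0.128, 0.126, -0.695]
ft_force: [1.1, -0.8, -0.2]
grip_width: 0.0851
[ 0.192 -0.037 -0.092  0.009  0.009 -0.018]
```

View pics/v2.png

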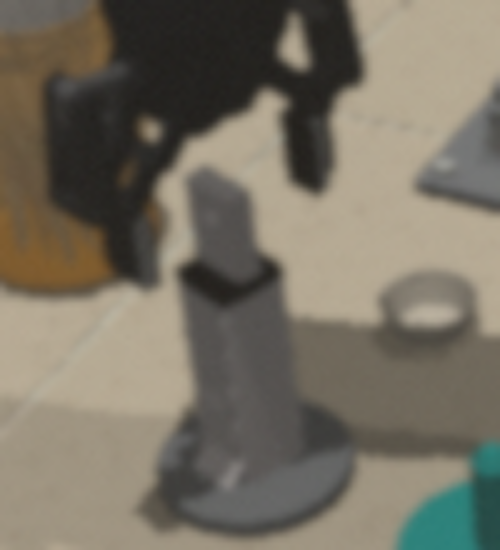

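```bash
python3 -m handwheel '[[0.19,0,-0.09,0,0,0],[0.19,0,-0.09,0,0,0],[0.19,0,-0.09,0,0,0],[0.19,0,-0.09,0,0,0],[0.19,0,-0.09,0,0,0]]' 1
python3 - <<'E'
from go import *
th=np.radians(69.25);Mt=frame([0,0,1],[np.cos(th),np.sin(th),0])
print(rel([.6245,.120,.122],tool_for(Mt,1)))
E
```

```text
clock: 2.75
eef_pos: [0.6265, 0.1192, 0.123]
tool_rot: [-0.695, 0.127, -0.127, 0.696]
ft_force: [-0.9, -0.0, -0.2]
grip_width: 0.0853
[-0.088  0.041  0.002 -0.001 -0.     0.001]
```

```bash
python3 -m handwheel '[[-0.06,0,0,0,0,0],[-0.06,0,0,0,0,0],[-0.06,0,0,0,0,0],[-0.06,0,0,0,0,0],[-0.06,0,0,0,0,0]]' -1
python3 -m handwheel '[[0,0,0,0,0,0],[0,0,0,0,0,0],[0,0,0,0,0,0],[0,0,0,0,0,0],[0,0,0,0,0,0]]' -1
python3 - <<'E'
from go import *
for i in range(4):
    snap('side','side3');o=bot.get_obs(); print(o['eef_pos'],o['ft_force'],o['grip_width'])
crop('side3',190,200,290,310,'v3',5)
E
```

```text
clock: 3.38
eef_pos: [0.6251, 0.1196, 0.1228]
tool_rot: [0.696, -0.127, 0.127, -0.695]
ft_force: [-1.1, -0.3, 0.7]
grip_width: 0.0113
clock: 4.0
eef_pos: [0.6251, 0.1197, 0.1228]
tool_rot: [0.696, -0.127, 0.127, -0.696]
ft_force: [0.1, -0.6, -0.7]
grip_width: 0.0113
[0.625 0.12  0.123] [-0.244 -1.026  0.356] 0.011327134771433033
[0.625 0.12  0.123] [ 0.337 -0.626  0.151] 0.0111102504201335
[0.625 0.12  0.123] [ 0.179 -0.647  0.261] 0.011328532567462964
[0.625 0.12  0.123] [ 1.518 -0.694 -0.145] 0.011259467230337461
```

View pics/v3.png

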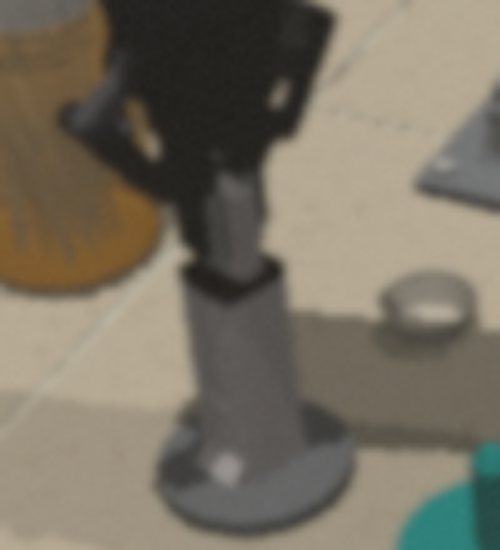

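```bash
python3 -m handwheel '[[0,-0.8,0,0,0,0],[0,-2,0,0,0,0],[0,-3.5,0,0,0,0],[0,-5,0,0,0,0],[0,-5.6,0,0,0,0]]' -1
python3 - <<'E'
from go import *
snap('side','side4')
o=bot.get_obs();print(o['eef_pos'],o['ft_force'],o['grip_width'],o['joint_pos'])
crop('side4',170,120,290,270,'v4',4)
d=.148+.19 # hover: tcp stub-z 
C=np.array([.6015,-.1532,.051])
for mz in(.20,.11): print(mz,C+M@np.array([0,0,mz+.1128]),rel(C+M@np.array([0,0,mz+.1128]),tool_for(M,1)))
E
```

```text
clock: 4.82
eef_pos: [0.6258, 0.1201, 0.2655]
tool_rot: [-0.695, 0.126, -0.128, 0.696]
ft_force: [-0.3, 0.1, -1.8]
grip_width: 0.0112
[0.626 0.12  0.267] [ 1.111 -0.132 -0.038] 0.011123394908468536 [0.189 0.517 0.502 1.55  0.    0.551]
0.2 [ 0.469 -0.15   0.334] [ -2.029  -2.758 -12.316   0.408  -1.906  -2.447]
0.11 [ 0.507 -0.151  0.253] [ -0.609   0.513 -11.823   0.408  -1.906  -2.447]
```

View pics/v4.png

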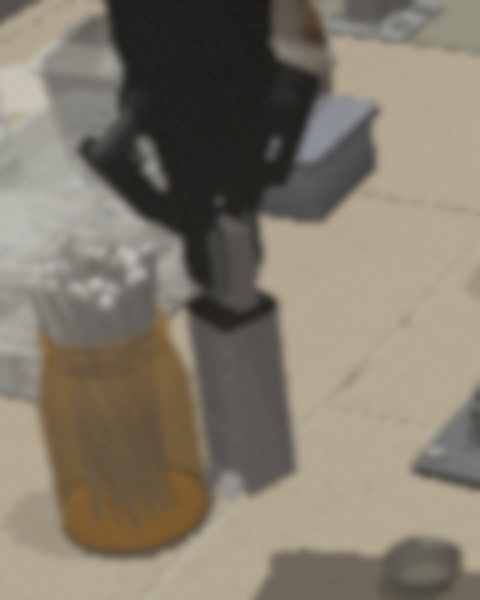

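```bash
python3 -m handwheel '[[0,-0.4,-1.2,0,-0.1,-0.1],[-0.1,-0.7,-3.2,0.1,-0.5,-0.6],[-0.4,-0.9,-5.4,0.2,-0.9,-1.2],[-0.7,-0.94,-7.6,0.3,-1.4,-1.8],[-1.0,-0.94,-9.6,0.4,-1.8,-2.3]]' -1
python3 - <<'E'
from go import *
o=bot.get_obs();print(o['ft_force'],o['grip_width'],o['joint_pos'])
C=np.array([.6015,-.1532,.051])
for mz in(.13,): print(mz,C+M@np.array([0,0,mz+.1128]),rel(C+M@np.array([0,0,mz+.1128]),tool_for(M,1)))
E
```

```text
clock: 5.5
eef_pos: [0.5146, -0.0967, 0.2855]
tool_rot: [0.694, 0.129, 0.157, -0.691]
ft_force: [0.8, -0.9, -1.5]
grip_width: 0.0112
[ 0.754 -0.916 -1.481] 0.011192902608852699 [-0.232 -0.037 -0.254  0.954  0.079 -0.175]
0.13 [ 0.499 -0.151  0.271] [-0.724  0.307 -2.187  0.015 -0.088 -0.163]
```

```bash
python3 -m handwheel '[[-0.2,0,-0.7,0,0,-0.1],[-0.6,0,-1.6,0,-0.09,-0.16],[-0.72,0.15,-2.19,0,-0.09,-0.16],[-0.72,0.3,-2.19,0,-0.09,-0.16],[-0.72,0.3,-2.19,0,-0.09,-0.16]]' -1
python3 - <<'E'
from go import *
a=snap('side','side5');b=snap('top','top5');snap('top','top5')
o=bot.get_obs();print(o['eef_pos'],o['ft_force'],o['grip_width'])
C=np.array([.6015,-.1532,.051])
print(rel(C+M@np.array([0,0,.130+.1128]),tool_for(M,1)))
crop('side5',240,120,340,260,'v5',4);crop('top5',330,150,430,240,'v5t',6)
# tube-axis projections
T=o['eef_pos']+R.from_quat(o['tool_rot']).as_matrix()@np.array([0,.1128,0])
print('mouth in stub mm',1000*M.T@(T-C)); print(proj(a,[T]),proj(b,[T]))
E
```

```text
clock: 6.12
eef_pos: [0.501, -0.1493, 0.2712]
tool_rot: [0.693, 0.142, 0.161, -0.688]
ft_force: [-1.1, -0.4, -1.5]
grip_width: 0.0111
[ 0.501 -0.149  0.272] [-0.113  0.648 -1.799] 0.0115622123154498
[-0.1   -0.004 -0.062  0.011 -0.01  -0.016]
mouth in stub mm [  2.187   1.328 129.881]
[[315.364 180.348]] [[387.401 207.557]]
```

View pics/v5.png

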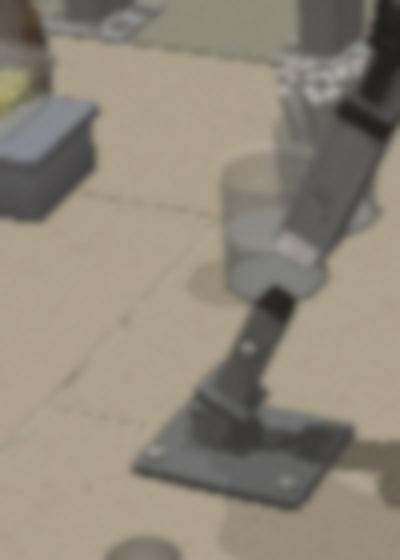

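View pics/v5t.png

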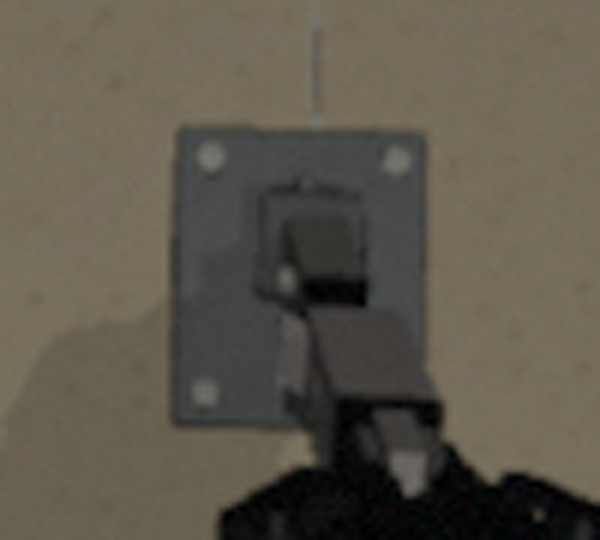

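```bash
python3 - <<'E'
from go import *
c=load('top5');s=load('side5')
C=np.array([.6015,-.1532,.051])
U=cv2.resize(c['color'][185:235,365:415],None,fx=12,fy=12,interpolation=cv2.INTER_CUBIC)
V=cv2.resize(s['color'][150:220,285:345],None,fx=8,fy=8,interpolation=cv2.INTER_CUBIC)
cv2.imwrite('pics/e1.png',cv2.convertScaleAbs(U[...,::-1],alpha=2.2));cv2.imwrite('pics/e2.png',cv2.convertScaleAbs(V[...,::-1],alpha=1.4))
for L in((16.5,16.5,130),(16.5,-16.5,130),(16.5,16.5,228),(16.5,-16.5,228),(12,12,75),(12,-12,75)):
    P=C+M@np.array(L)/1000; a=proj(c,[P])[0];b=proj(s,[P])[0]; print(L,(a-[365,185]+.5)*12,(b-[285,150]+.5)*8)
E
```

```text
(16.5, 16.5, 130) [193.602 196.481] [187.163 243.295]
(16.5, -16.5, 130) [382.886 201.13 ] [231.41  196.436]
(16.5, 16.5, 228) [256.509 379.415] [309.398  -7.496]
(16.5, -16.5, 228) [461.188 384.378] [353.481 -51.659]
(12, 12, 75) [185.436 129.817] [142.174 373.997]
(12, -12, 75) [317.351 133.072] [174.178 338.943]
```

View pics/e1.png

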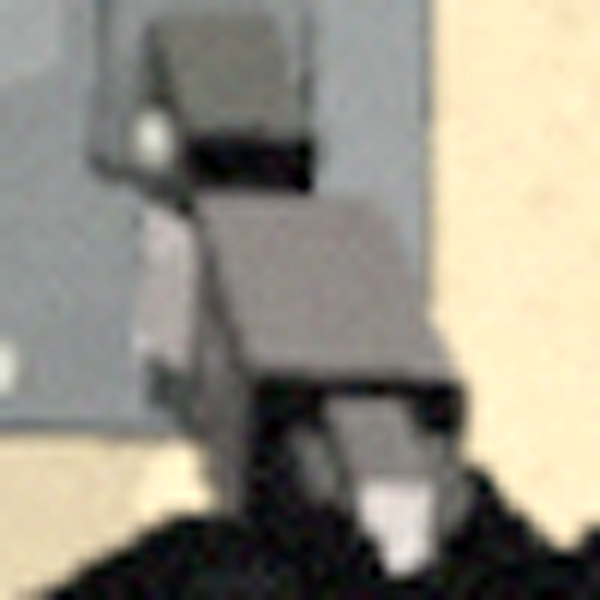

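View pics/e2.png

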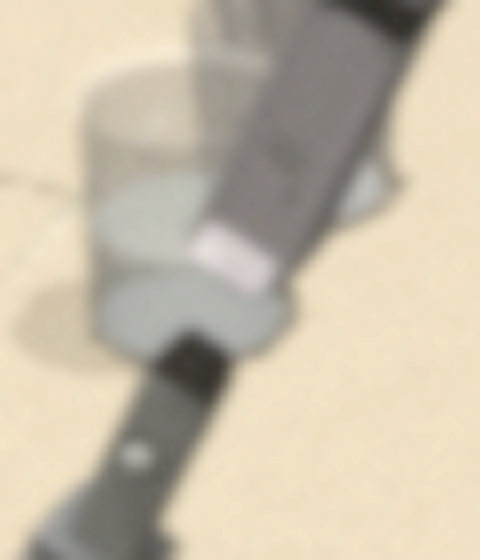

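The lip is on the button's side and the tube is in line with the stub. In the enlarged top crop the mouth edge runs (197,193)–(388,197), within about 1 mm of the prediction. I'll start the tube over the tapered end.

```bash
python3 -m handwheel '[[-0.04,0.4,0,0,0,-0.01],[-0.04,0.8,0,0,0,-0.01],[-0.04,1.2,0,0,0,-0.01],[-0.04,1.6,0,0,0,-0.01],[-0.04,1.9,0,0,0,-0.01]]' -1
cat > st.py <<'E'
from go import *
import sys
t=sys.argv[1]
s=snap('side','side'+t)
o=bot.get_obs();C=np.array([.6015,-.1532,.051]);Q=R.from_quat(o['tool_rot']).as_matrix()
T=o['eef_pos']+Q@np.array([0,.1128,0])
print('mouth in stub mm',1000*M.T@(T-C),'rot err deg',R.from_matrix(tool_for(M,1).T@Q).as_rotvec(True)); print('F stub',M.T@o['ft_force'],'tq',M.T@o['ft_torque'],o['grip_width'],o['clock'])
crop('side'+t,265,130,345,230,'s'+t,6)
E
python3 st.py 6
```

```text
clock: 6.9
eef_pos: [0.5199, -0.1505, 0.2275]
tool_rot: [0.693, 0.143, 0.162, -0.688]
ft_force: [-0.5, -0.2, -1.4]
grip_width: 0.0109
mouth in stub mm [-0.293  0.639 80.963] rot err deg [-0.119  0.174  0.171]
F stub [-1.118 -0.294 -1.139] tq [-0.003  0.587 -0.011] 0.011023105088786385 6.95
```

View pics/s6.png

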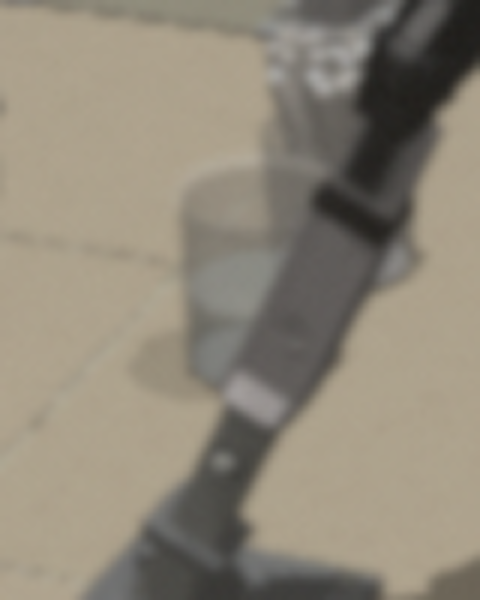

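The tube is over the black end with no contact force. The lip at crop (258,400) is heading for the button at (222,460). Continuing slowly.

```bash
python3 -m handwheel '[[0,0.15,0,0,0,0],[0,0.3,0,0,0,0],[0,0.45,0,0,0,0],[0,0.6,0,0,0,0],[0,0.7,0,0,0,0]]' -1
python3 st.py 7
```

```text
clock: 7.58
eef_pos: [0.5273, -0.1508, 0.2124]
tool_rot: [0.693, 0.143, 0.162, -0.688]
ft_force: [-0.2, -0.2, -1.1]
grip_width: 0.0112
mouth in stub mm [ 0.544  0.421 64.64 ] rot err deg [-0.146  0.163  0.082]
F stub [-0.713 -0.056 -1.421] tq [-0.037  0.556 -0.019] 0.01122585978836971 7.625
```

```bash
python3 -m handwheel '[[0,0.1,0,0,0,0],[0,0.2,0,0,0,0],[0,0.3,0,0,0,0],[0,0.4,0,0,0,0],[0,0.5,0,0,0,0]]' -1
python3 st.py 8
```

```text
clock: 8.25
eef_pos: [0.5325, -0.1509, 0.2011]
tool_rot: [0.693, 0.143, 0.162, -0.688]
ft_force: [0.4, 0.5, -0.4]
grip_width: 0.0112
mouth in stub mm [ 0.499  0.374 52.127] rot err deg [-0.147  0.164  0.085]
F stub [-0.922 -0.481 -1.026] tq [0.015 0.549 0.039] 0.01132399441215958 8.3
```

Still no contact. The lip reaches the button next.

```bash
python3 -m handwheel '[[0,0.1,0,0,0,0],[0,0.2,0,0,0,0],[0,0.3,0,0,0,0],[0,0.4,0,0,0,0],[0,0.5,0,0,0,0]]' -1
python3 st.py 9
```

```text
clock: 8.93
eef_pos: [0.538, -0.1504, 0.1903]
tool_rot: [0.692, 0.144, 0.162, -0.688]
ft_force: [-2.2, 2.3, 2.3]
grip_width: 0.011
mouth in stub mm [ 1.142  1.075 40.001] rot err deg [-0.068  0.14   0.02 ]
F stub [-0.926  2.78  -0.073] tq [ 0.737  0.455 -0.054] 0.011399443851059819 8.975
```

View pics/s9.png

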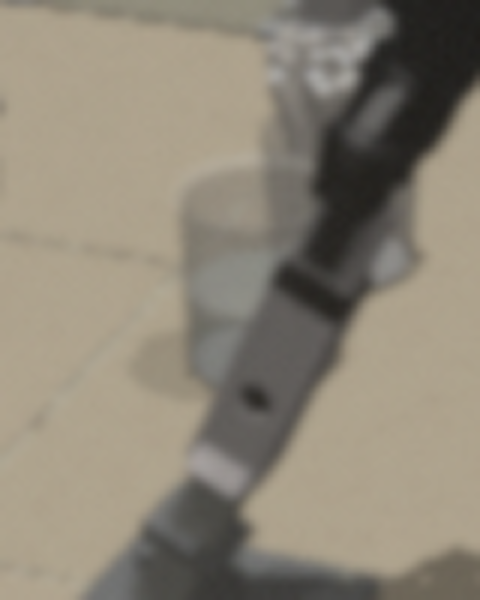

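The lip is over the button, with 2.8 N of side force and the hole at crop (255,397). Continuing.

```bash
python3 -m handwheel '[[0,0.1,0,0,0,0],[0,0.2,0,0,0,0],[0,0.3,0,0,0,0],[0,0.4,0,0,0,0],[0,0.5,0,0,0,0]]' -1
python3 st.py 10
```

```text
clock: 9.6
eef_pos: [0.5428, -0.1507, 0.1779]
tool_rot: [0.693, 0.143, 0.162, -0.688]
ft_force: [-1.3, 4.9, -0.7]
grip_width: 0.0112
mouth in stub mm [ 0.114  0.854 26.764] rot err deg [-0.089  0.151  0.119]
F stub [ 1.026  4.772 -3.027] tq [1.369 0.187 0.023] 0.011414672755032447 9.65
```

```bash
python3 -m handwheel '[[0,0.1,0,0,0,0],[0,0.2,0,0,0,0],[0,0.3,0,0,0,0],[0,0.4,0,0,0,0],[0,0.5,0,0,0,0]]' -1
python3 st.py 11
```

```text
clock: 10.28
eef_pos: [0.5481, -0.151, 0.1668]
tool_rot: [0.693, 0.143, 0.162, -0.688]
ft_force: [-0.7, 5.2, 0.2]
grip_width: 0.0112
mouth in stub mm [ 0.149  0.752 14.471] rot err deg [-0.097  0.158  0.109]
F stub [-0.079  5.321 -1.477] tq [1.491 0.259 0.048] 0.011542966735649397 10.325
```

View pics/s11.png

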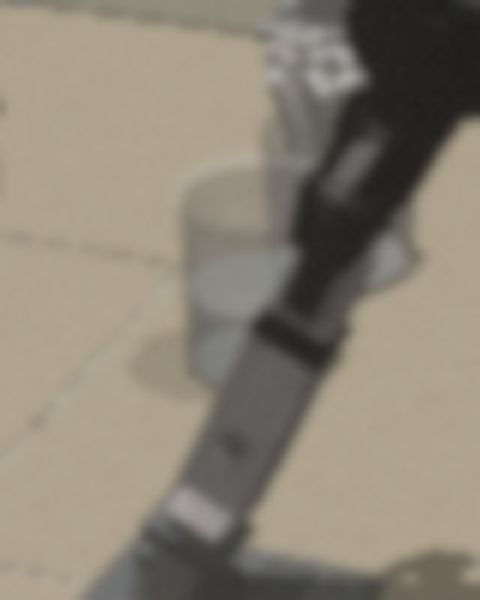

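The button is pressed in and the lip is nearing the collar. I'll go on in smaller steps.

```bash
python3 -m handwheel '[[0,0.08,0,0,0,0],[0,0.16,0,0,0,0],[0,0.24,0,0,0,0],[0,0.32,0,0,0,0],[0,0.4,0,0,0,0]]' -1
python3 st.py 12
```

```text
clock: 10.95
eef_pos: [0.5523, -0.1512, 0.1576]
tool_rot: [0.693, 0.143, 0.162, -0.688]
ft_force: [0.7, 4.9, -2.6]
grip_width: 0.0116
mouth in stub mm [0.118 0.538 4.259] rot err deg [-0.119  0.16   0.114]
F stub [ 1.095  4.881 -7.128] tq [1.352 0.111 0.04 ] 0.011297734878950668 11.0
```

```bash
python3 -m handwheel '[[0,0.05,0,0,0,0],[0,0.1,0,0,0,0],[0,0.15,0,0,0,0],[0,0.15,0,0,0,0],[0,0.15,0,0,0,0]]' -1
python3 st.py 13
```

```text
clock: 11.62
eef_pos: [0.5539, -0.1522, 0.1548]
tool_rot: [0.693, 0.143, 0.162, -0.687]
ft_force: [-0.3, 1.4, -2.3]
grip_width: 0.0113
mouth in stub mm [ 0.605 -0.643  1.406] rot err deg [-0.238  0.187  0.07 ]
F stub [-0.479  0.558 -3.22 ] tq [0.252 0.62  0.016] 0.011545524169712659 11.675
```

View pics/s13.png

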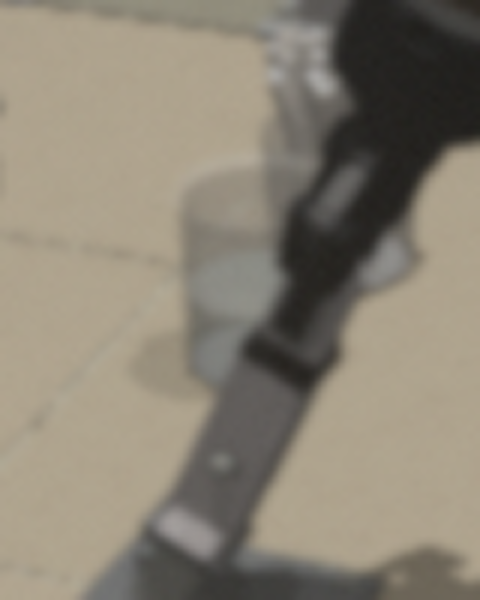

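The side force fell away and a bright button tip shows in the hole at crop (222,460), so it has popped out. I'll push on until it touches the collar.

```bash
python3 -m handwheel '[[0,0.04,0,0,0,0],[0,0.08,0,0,0,0],[0,0.08,0,0,0,0],[0,0.08,0,0,0,0],[0,0.08,0,0,0,0]]' -1
python3 st.py 14
```

```text
clock: 12.3
eef_pos: [0.5551, -0.1521, 0.1536]
tool_rot: [0.693, 0.143, 0.163, -0.687]
ft_force: [-3.8, 0.2, 4.2]
grip_width: 0.0113
mouth in stub mm [ 1.316 -0.451 -0.212] rot err deg [-0.219  0.168  0.005]
F stub [-1.301 -0.391  6.748] tq [-0.163  0.848 -0.07 ] 0.011215620056084064 12.35
```

```bash
python3 -m handwheel '[[0,0.04,0,0,0,0],[0,0.04,0,0,0,0],[0,0.04,0,0,0,0],[0,0.04,0,0,0,0],[0,0.04,0,0,0,0]]' -1
python3 st.py 15
```

```text
clock: 12.98
eef_pos: [0.5553, -0.1521, 0.1537]
tool_rot: [0.693, 0.143, 0.163, -0.687]
ft_force: [-10.3, -0.4, 12.4]
grip_width: 0.0112
mouth in stub mm [ 1.534 -0.411 -0.268] rot err deg [-0.224  0.171 -0.024]
F stub [-3.747 -0.518 15.868] tq [0.017 1.368 0.022] 0.011260068171628864 13.025
```

It's home: the position stopped and the axial force rose to 16 N. Releasing.

```bash
python3 -m handwheel '[[0,-0.04,0,0,0,0],[0,-0.04,0,0,0,0],[0,-0.04,0,0,0,0],[0,-0.04,0,0,0,0],[0,-0.04,0,0,0,0]]' 0.6
python3 st.py 16
```

```text
clock: 13.65
eef_pos: [0.5549, -0.1515, 0.1528]
tool_rot: [0.693, 0.143, 0.162, -0.688]
ft_force: [-0.4, 0.5, 0.6]
grip_width: 0.0686
mouth in stub mm [ 0.723  0.212 -0.762] rot err deg [-0.151  0.16   0.062]
F stub [0.031 0.311 0.526] tq [-0.01   0.351  0.023] 0.068291041392703 13.7
```

View pics/s16.png

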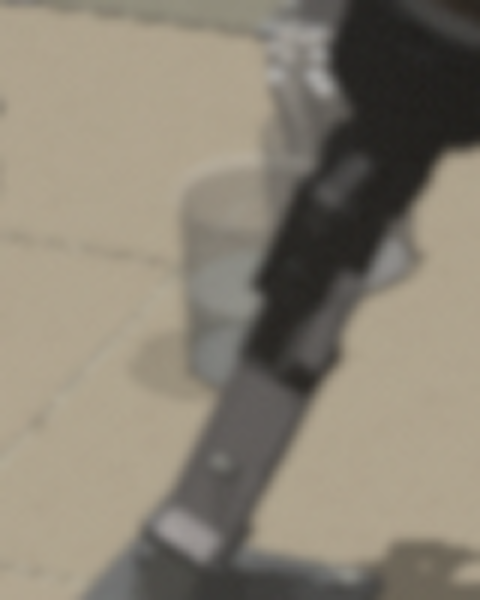

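```bash
python3 -m handwheel '[[0,-0.4,0,0,0,0],[0,-1.2,0,0,0,0],[0,-2.2,0,0,0,0],[0,-3.4,0,0,0,0],[0,-4.4,0,0,0,0]]' 0.6
python3 st.py 17
python3 - <<'E'
from go import *
snap('top','top17');crop('top17',330,150,430,240,'v17t',6)
c=load('top17');s=load('side17');C=np.array([.6015,-.1532,.051])
for L in((0,16.5,45),(0,20,45),(16.5,16.5,106),(16.5,-16.5,106),(15,0,148)):
    P=C+M@np.array(L)/1000; print(L,(proj(c,[P])[0]-[330,150])*6,(proj(s,[P])[0]-[265,130])*6)
E
```

```text
clock: 14.32
eef_pos: [0.5082, -0.1503, 0.2547]
tool_rot: [0.693, 0.144, 0.163, -0.687]
ft_force: [0.1, -0.3, -0.0]
grip_width: 0.0687
mouth in stub mm [  4.221  -0.368 114.218] rot err deg [-0.283  0.128 -0.311]
F stub [ 0.005 -0.21   1.63 ] tq [-0.015  0.404 -0.036] 0.06841938599670684 14.375
(0, 16.5, 45) [277.323 279.049] [218.014 468.459]
(0, 20, 45) [267.94  278.818] [214.488 472.454]
(16.5, 16.5, 106) [296.808 284.904] [236.355 342.592]
(16.5, -16.5, 106) [389.738 287.192] [269.541 307.04 ]
(15, 0, 148) [356.899 326.337] [293.363 250.796]
```

View pics/s17.png

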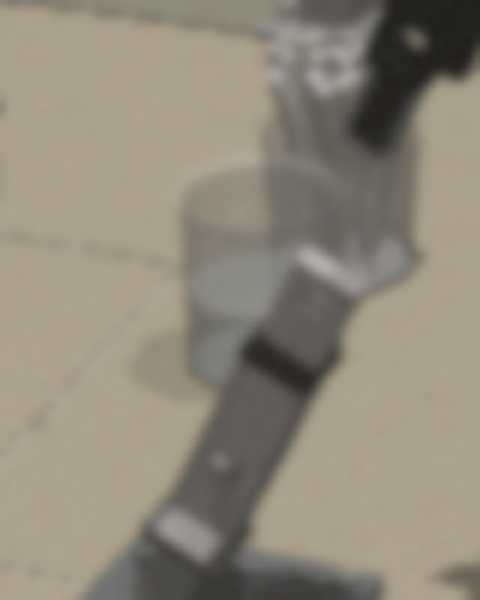

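View pics/v17t.png

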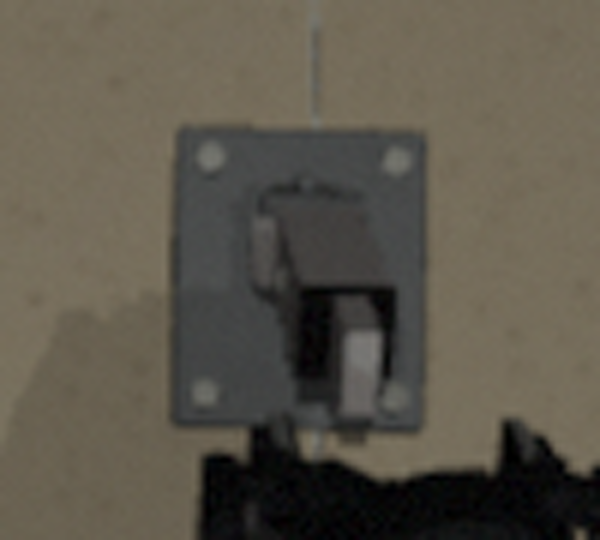

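View pics/side17.png

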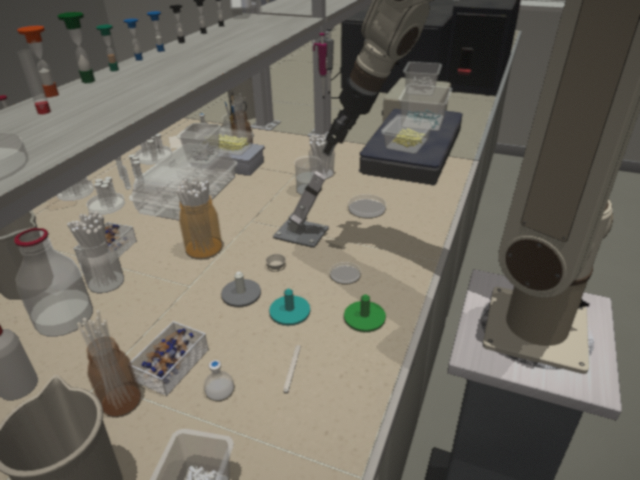

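Both views show the tube home. The lip is at the collar, the cap is where predicted and the button highlight sits in the hole at crop (220,460). The bystanders are unmoved and the gripper is clear. One still call to settle, then I'll hand in.

```bash
python3 -m handwheel '[[0,0,0,0,0,0],[0,0,0,0,0,0],[0,0,0,0,0,0],[0,0,0,0,0,0],[0,0,0,0,0,0]]' 0.6
python3 - <<'E'
from h import *
c=snap('side','side18');p=load('side17')
d=np.abs(c['color'].astype(int)-p['color'].astype(int)).max(2)[190:235,285:325]; print('change near tube/stand',d.max(),d.mean())
print(bot.job_done())
E
```

```text
clock: 15.05
eef_pos: [0.5086, -0.1502, 0.2524]
tool_rot: [0.693, 0.143, 0.162, -0.688]
ft_force: [0.2, 0.1, 0.0]
grip_width: 0.068
change near tube/stand 4 1.03
the job is handed in; nothing more can be done
None
```

I took the tube off its grey parking peg by its tang and slid it down the leaning stub with the lip on the button's side. I pushed it onto the collar, released it and backed the gripper away. The job was handed in at about 15 s of the 45 s allowed; it returned no verdict.

**What the checks showed:**
- **Button pressed:** a side force of about 5 N built up as the lip rode over the button, then fell to about 0.6 N near home. After that a bright button tip showed in the hole.
- **Home on the collar:** forward travel stopped within about 0.3 mm of the predicted height, and the axial force rose to about 16 N. The angle error was about 0.3 degrees.
- **After release:** the tube did not move between the last two side pictures, the force at the wrist was about zero, and the bystanders looked unmoved in the last side view.

**What disagreed:**
- **Position readings:** they were off by a few millimetres while the arm was still settling, so I corrected the position before gripping.
- **Button height from the cameras:** the highlight gave a stub position about 4–6 mm off, because it is a reflection. I used the collar, cap and plate edges instead, which agreed to about 2 mm.
- **Not measured directly:** I judged the button's travel only from the pictures and the force pattern.

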